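# Work a stuck filter cartridge out of its socket

## Task

Change-over on the filter stand: lift the sprung guard on the pump box, push the paddle switch beneath it over to the back (pump off, which also draws the locking bolt), and let the guard drop shut. Then work the tight white cartridge out of its socket with small twists to and fro while pulling upward gently (a hard straight pull drags the rubber seal up out of its seat), and stand it upright, spigot down, on the round rubber mat in the steel tray. Keep it upright, set it down without dropping it, and leave everything else where it is.

Things in the scene. Friction and masses are not known exactly. Their poses are not given: they have to be found in the camera images.
- filter_stand: Fixed aluminium base plate, 130 x 260 mm, 16 mm high; on its left half a round metal socket turret (80 mm across, axis at x 0, y 75 mm, 64 mm high; foot flange 100 mm across), on its right half a white pump box (100 x 100 mm, centred at x 0, y -70 mm, top at 60 mm). Origin: centre of the underside, on the table; x to the stand's back, y to its left, z up.
- socket (a point): Centre of the socket's mouth, on the turret's top; axes as the stand's. Bore 37 mm wide, 48 mm deep. At its foot a rubber seal insert with four sprung shoes clamps the spigot: a straight pull meets some 50 to 75 N; while the cartridge is being turned (0.9 to 1.2 N m) the upward drag is only a fraction of that. Raised 14 mm it is loose, raised 45 mm it is out of the bore.
- cartridge: White plastic filter cartridge, 111 mm tall, 0.2 kg. Origin: centre of its lower end; z up its axis. From below: round spigot 32 mm across to 42 mm; flange 64 mm across to 48 mm; neck 33 mm across to 58 mm; square grip 30 x 30 mm, sides along its own x and y, to 104 mm; cap 23 mm across to 111 mm. Seated in the socket, the origin is 22 mm above the table.
- grip (a point): Centre of the cartridge's square grip, on its axis, 81 mm above its lower end (103 mm above the table when seated).
- nib (a point): Outer part of the small round index nib on the cartridge's flange, along the cartridge's own -x, 40 mm from the axis, 45 mm above the lower end. It shows how far the cartridge is turned: at the start it points to the stand's front (its -x) within 3 degrees.
- bolt_tip (a point): Front end of the locking bolt, a steel bar 13 mm wide and 6 mm thick, 75 mm above the table, sliding along the stand's x out of a housing behind the turret (30 to 34 mm wide, stand's x 43 to 83 mm, 82 mm high). At the start it reaches 10 mm over the flange's rear edge and holds the cartridge down; switching off draws it back 16 mm, clear of the flange.
- guard (a joint): Hinge of the sheet-steel guard, a hood over the switch, rad: 0 shut, grows as its front rises, stop at 1.5. A light spring always shuts it (about 1 N at the lip). The top plate is 86 mm wide (80 between the cheeks) and lies 98 to 102 mm above the table; its front edge is at the stand's x -13 mm. The cheeks hang down to 79 mm; the front is open between the pump box (60 mm) and the plate.
- guard_lip (a point): Middle of the front edge of the guard's thumb lip, an 8 mm curl, 60 mm wide, bent up and forward from the plate's front edge, so that a fingertip pushed in and up below it lifts the guard. Shut: stand's x -17, y -70 mm, 104 mm above the table. It turns with the guard.
- guard_hinge (a point): Middle of the guard's hinge line, which runs along the stand's y at the rear foot of the hood: stand's x 34, y -70 mm, 70 mm above the table.
- seal (a joint): How far the rubber seal insert in the foot of the bore is dragged up, m: 0 seated, about 1 mm for each 16 N of upward pull on the cartridge; beyond 0.0022 (some 35 N) it is pulled out of its seat.
- toggle (a joint): Paddle switch under the guard, rad: 0 leans 0.35 rad to the stand's front (on), 0.7 leans 0.35 rad to its back (off). Stays where it is left; about 1 N at the tip moves it.
- toggle_tip (a point): Upper part of the switch's steel paddle (20 mm wide, 7 mm thick, its top 32 mm from the pivot), 30 mm from its pivot, which is at the stand's x 12, y -70 mm, 63 mm above the table. On: stand's x 2 mm, 91 mm above the table; off: x 22 mm. With the guard lifted a fingertip fits in front of it.
- tray: Fixed steel tray, 190 mm (its x) by 110 mm, 22 mm high, walls and floor 3 mm. Origin: centre of the underside.
- drain_mat: Round black rubber mat, 72 mm across, 4 mm thick, fixed on the tray's floor in one half of the tray (either one). Origin: centre of its underside, 3 mm above the table.
- vial_free: Glass vial, 28 mm across, 56 mm tall, standing in the other half of the tray; origin: centre of its underside. Leave alone.
- reagent_bottle: Glass bottle with screw cap, 70 mm across, 134 mm tall, close to the left of the turret; origin: centre of its underside. Leave alone.
- climate_meter: Thermo-hygrometer, 42 x 50 mm, 84 mm tall, standing to the right of the pump box; origin: centre of its underside. Leave alone.
- wash_bottle: White wash bottle with bent spout, 65 x 97 mm, 184 mm tall, standing at the back; origin: centre of its underside. Leave alone.
- beaker_100: Glass beaker, 53 mm across, 70 mm tall, standing at the back; origin: centre of its underside. Leave alone.
Mind the look-alikes: they are no part of the job. Leave any orange or pink look-alike of the cartridge alone. Of the things like the drain_mat, leave any that is green; of the rest the smaller one is meant.

How it is judged:
By the outcome, as a careful person would: the job done as asked, in the order asked, and still so for the second after the job is handed in, with the robot touching nothing.
It also fails if it takes over 67 s, if anything falls off the work surface, if the arm or the gripper's body presses on something with over 40 N, if the wrist force passes 120 N, or if a joint passes its speed limit or range.

## Robot

A 6-joint arm with a two-finger parallel gripper is mounted at the origin on a cart in front of the work surface, level with it; the furniture and walls round the work are solid. World frame = base frame: x ahead of the robot, y to its left, z up, the work surface at z = 0. Lengths are in m, angles in rad, forces in N, time in s.
With the tool pointing down it reaches from about 0.3 to 0.775 m from the base axis. Payload 14.6 kg.
Tool frame: the origin (TCP) lies midway between the tips of the shut fingers; the grasp point (between the pads) lies 19 mm behind it (ctrl.pinch_z is the distance from the TCP to the grasp point, in m); z points along the fingers, y is the line along which they close (so a half turn about z gives the same grasp; the last joint's range is limited). The gripper opens to 94 mm and grips with 3 to 60 N. Pads are 16 mm wide; open, the fingers measure 119 mm over their backs; the gripper's body (75 mm by 177 mm) begins 78 mm behind the grasp point.
Start: joints at [1.188, 0.3, 1.521, -0, 1.321, -0.067], TCP at [0.171, 0.523, 0.205] pointing down, gripper open.
Joint ranges: [-3.03, 3.03], [-0.79, 2.21], [0.23, 2.52], [-1.04, 4.18], [0, 3.07], [-2.55, 2.55]. Speed limits (rad/s): [2.22, 2.22, 2.57, 3.14, 3.14, 3.14].

## Interface

Orientations are given as [roll, pitch, yaw] about the fixed x, y, z axes, in that order (R = Rz(yaw) Ry(pitch) Rx(roll)).
In Python, from station import ctrl gives the robot as it stands.
- The arm moves only by the tool jog_arm, never from a script. Its argument "motion" is a list of rows, each a list of 7 numbers: the shift along the tool's x, y, z in m, then the turn, a rotation vector about the tool's x, y, z in rad, then the opening, from -1 (shut) to 1 (fully open). In form: [[tx, ty, tz, rx, ry, rz, gripper], ...]. A call has 1 to 5 rows; each row shifts and turns the commanded pose from where the row before left it, along the tool's axes as they then stand; what a row does not reach is not made up. A row lasts 1/10 s, in which the tool goes at most 50 mm and 8.59 degrees, less where a joint would pass 70% of its speed; a pose out of reach is approached as far as the arm can. A call is refused whole if a number of a shift passes 0.05 or a number of a turn 0.15, either way. A call with a gripper value outside its range is refused whole. The fingers move at their own pace and stop on an object; "squeeze" is the grip in N (left out, the last holds). Time passes only in rows, so rows that do not move let the fingers close. It gives the time, the measured TCP pose, the force, the opening and the grip force at its end, in the units of the state.
- ctrl.get_obs(): the state, without advancing time (a new reading comes with each control period).
- ctrl.camera(name): name is "scene" or "top"; returns the picture (400x640x3 uint8, red, green, blue); there is no depth.
- ctrl.camera_model(name): a dict with "intrinsics" (3x3 intrinsics, pixels), "rvec" (rotation vector, rad) and "tvec" (3), from world to camera coordinates, as OpenCV has them. Camera axes: x right, y down, z forward; pixel columns grow to the right and rows downward; lengths in m; the calibration is good to about 2 mm. A picture is of the moment at which its call begins. camera_model takes no time and is no camera call.
- ctrl.hand_in(): hands the job in; it is judged then, once.
The state is a dict: "time_s": time; "qpos": joint angles; "joint_vel": joint speeds; "tau": joint torques, N m; "ee_pos": TCP position; "eef_rot": TCP orientation; "force": force on the tool from outside, world axes, zero at the start; "moment": the same for the moment, N m; "grip_width": finger opening in m; "grip_force": force on a finger pad.
Only numpy, scipy, OpenCV 4.12 (cv2) and the standard library are available. Lean on these libraries where they do the work, as an engineer would, in place of code of your own. Each camera call takes 0.05 s, during which the arm holds its last target. There are 200 camera calls.

## Working session

There is one attempt and no reset: what is moved stays moved. The work goes in short steps, Python scripts to look and compute and a tool call to move; the robot and the scene stay as the last step left them, time stands still between calls to the robot, and variables do not carry over. Pictures are saved under pics/ and viewed, at most 11 in all, crops included, and the job is handed in when it is done.

Besides the shell and the picture viewer there is one more tool, called after ">>>" by a JSON object that holds its "fn" and its "kwargs", one argument or row to a line. jog_arm: Moves the arm, as the interface text tells. Its arguments: {"type":"object","properties":{"motion":{"type":"array"},"squeeze":{"type":"number"}},"required":["motion"]}

```bash
mkdir -p pics; ls; python3 - <<'E'
from station import ctrl
import cv2
for n in("scene","top"):
    im=ctrl.camera(n);cv2.imwrite(f"pics/{n}0.png",im[...,::-1])
    print(n,ctrl.camera_model(n))
print(ctrl.get_obs(),ctrl.pinch_z)
E
```

```text
pics
scene {'intrinsics': array([[458.5859358 ,   0.        , 327.22707958],
       [  0.        , 458.5859358 , 187.16541643],
       [  0.        ,   0.        ,   1.        ]]), 'rvec': array([ 2.09592814, -1.03270005,  0.49798791]), 'tvec': array([-0.38070095,  0.35484732,  1.0267795 ])}
top {'intrinsics': array([[507.37661843,   0.        , 316.9188871 ],
       [  0.        , 507.37661843, 192.80238835],
       [  0.        ,   0.        ,   1.        ]]), 'rvec': array([ 2.11258373, -2.12299098,  0.22173918]), 'tvec': array([-0.0419462 ,  0.61270114,  1.63497499])}
{'time_s': 0.1, 'qpos': array([ 1.18839808e+00,  3.00363060e-01,  1.52151473e+00,  3.06188830e-06,
        1.32069514e+00, -6.66166994e-02]), 'joint_vel': array([ 0.00284382, -0.00329853, -0.00205296, -0.00109204,  0.00028301,
        0.00013147]), 'tau': array([ 2.09513746e-03, -5.32649088e+01, -3.53283405e+01,  7.09009962e-02,
        2.34479288e-02, -5.34061337e-05]), 'ee_pos': array([0.17073164, 0.5225853 , 0.20497366]), 'eef_rot': array([-3.14061475e+00, -6.82138565e-05,  2.82581031e+00]), 'force': array([ 0.44634174, -0.22230554, -0.04244771]), 'moment': array([0.00954795, 0.00178447, 0.04645198]), 'grip_force': 0.0, 'grip_width': 0.09425998778385124} 0.0188
```

View pics/top0.png

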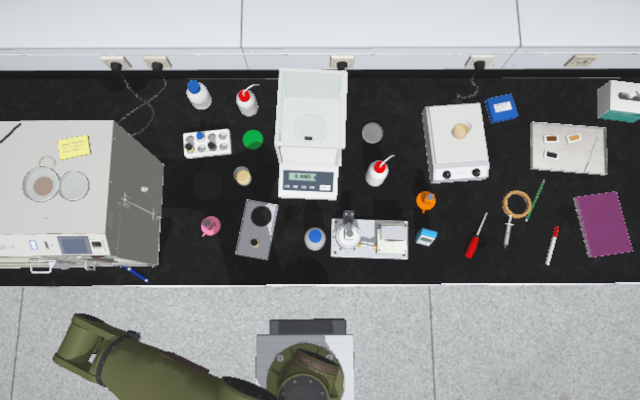

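View pics/scene0.png

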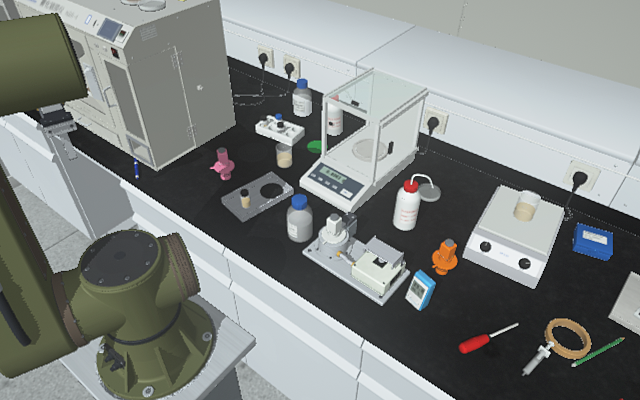

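```bash
python3 - <<'E'
import cv2
a=cv2.imread("pics/top0.png")[190:270,230:430]
cv2.imwrite("pics/c_top.png",cv2.resize(a,None,fx=4,fy=4,interpolation=cv2.INTER_CUBIC))
a=cv2.imread("pics/scene0.png")[165:310,215:445]
cv2.imwrite("pics/c_scene.png",cv2.resize(a,None,fx=3.4,fy=3.4,interpolation=cv2.INTER_CUBIC))
E
```

```text
(no output)
```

View pics/c_top.png

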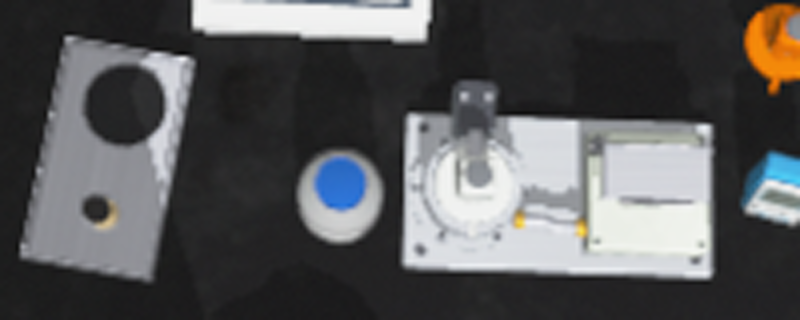

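View pics/c_scene.png

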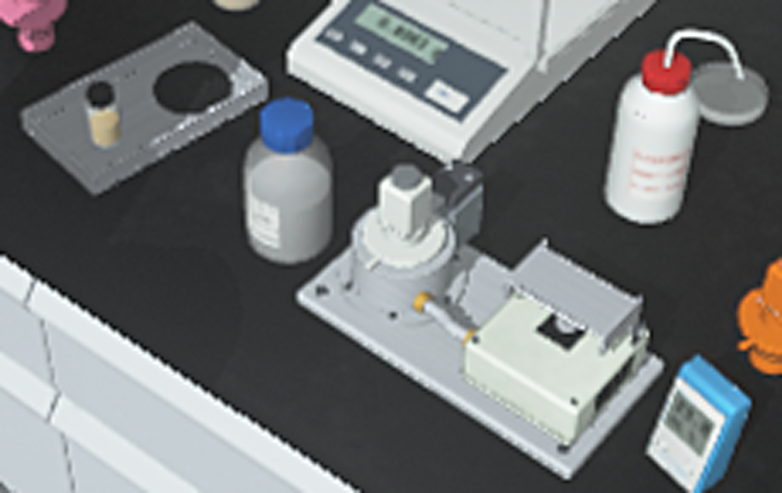

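```bash
cat > h.py <<'E'
import numpy as np,cv2
from scipy.optimize import least_squares
from scipy.spatial.transform import Rotation as R
from station import ctrl
def proj(n,P):
    m=ctrl.camera_model(n);return cv2.projectPoints(np.array(P,float).reshape(-1,3),m["rvec"],m["tvec"],m["intrinsics"],None)[0].reshape(-1,2)
T=lambda c:(np.array(c,float)+.5)/4-.5+[230,190]
S=lambda c:(np.array(c,float)+.5)/3.4-.5+[215,165]
def w(p,L):
    L=np.array(L,float);c,s=np.cos(p[2]),np.sin(p[2])
    return np.c_[p[0]+c*L[:,0]-s*L[:,1],p[1]+s*L[:,0]+c*L[:,1],L[:,2]]
def fit(tl,tp,sl,sp,p0):
    f=lambda p:np.r_[(proj("top",w(p,tl))-T(tp)).ravel(),(proj("scene",w(p,sl))-S(sp)).ravel()]
    r=least_squares(f,p0);return r.x,r.fun.reshape(-1,2).round(1)
E
python3 - <<'E'
from h import *
z=.016
p,r=fit([[.065,.13,z],[.065,-.13,z],[-.065,-.13,z],[-.065,.13,z],[0,.075,.133]],[[406,113],[713,124],[712,277],[403,268],[480,173]],
 [[-.065,.13,z],[-.065,-.13,z],[.065,-.13,z],[0,.075,.133]],[[298,293],[568,468],[662,362],[406,173]],[.5,-.1,0])
print("stand",p,r.tolist())
L=[[0,.075,.103],[-.017,-.07,.104],[.034,-.07,.07],[.002,-.07,.091],[.043,.075,.075]]
print(w(p,L).round(4))
z=.022
q,r=fit([[.095,.055,z],[.095,-.055,z],[-.095,-.055,z],[-.095,.055,z]],[[66,37],[195,57],[153,281],[20,256]],
 [[.095,.055,z],[.095,-.055,z],[-.095,-.055,z],[-.095,.055,z]],[[193,22],[268,85],[95,193],[22,115]],[.5,.2,0])
print("tray",q,r.tolist())
for s,c in ((1,(125,104)),):
    f=lambda v:np.r_[(proj("top",[v[0],v[1],.007])-T(c)).ravel(),(proj("scene",[v[0],v[1],.007])-S((194,89))).ravel()]
    o=least_squares(f,[.5,.2]);print("mat",o.x,o.fun)
    d=o.x-q[:2];c_,s_=np.cos(q[2]),np.sin(q[2]);print("local",c_*d[0]+s_*d[1],-s_*d[0]+c_*d[1])
# yaw of nib
print("pred nib scene crop",(proj("scene",w(p,[[-.04,.075,.067]]))-[215,165])*3.4)
print("bottle guess",)
E
```

```text
stand [ 0.46453735 -0.21873815 -0.04096146] [[-0.5, -0.0], [-0.9, -0.0], [-0.6, 0.1], [-0.9, -0.5], [-1.0, 0.3], [-0.5, -0.1], [0.8, 1.6], [1.5, 0.1], [0.4, 0.3]]
[[ 0.4676 -0.1438  0.103 ]
 [ 0.4447 -0.288   0.104 ]
 [ 0.4956 -0.2901  0.07  ]
 [ 0.4637 -0.2888  0.091 ]
 [ 0.5106 -0.1456  0.075 ]]
tray [ 0.49506176  0.15794243 -0.17227349] [[0.2, 0.7], [-0.3, 1.0], [-0.2, 0.3], [0.7, 1.1], [0.5, 0.8], [0.6, -0.8], [0.2, -3.3], [0.1, 0.2]]
mat [0.5436489  0.14724094] [-0.10097735  0.3669709   0.27667325 -0.27611545]
local 0.04970240551720618 -0.0022141420301156553
pred nib scene crop [[370.33260653 263.30606488]]
bottle guess
```

Candidates, in top-view pixels:
- **Cartridges:** white (348,237) seated in the stand, orange (426,201), pink (210,226). I choose the white one.
- **Mats:** black (261,216) in the tray, green (252,139). I choose the black one.

The crops agree: the cap sits on the turret axis, the bolt lies behind the flange, the mat is in the tray's far half and the vial in its near half.

```bash
cat >> h.py <<'E'
P=[0.4645,-0.2187,-0.041]; MAT=[.5432,.1475]
def down(yaw,a=0): # tool down, tilted by a so that fingers point towards tool x
    return R.from_euler("z",yaw)*R.from_euler("y",-a)*R.from_euler("x",np.pi)
def st(x,y,z): return w(P,[[x,y,z]])[0]
def plan(wps,g,start=None):
    """wps: (pos,rot,n). prints rows in tool axes, rounded"""
    o=ctrl.get_obs()
    p,r=start or (o["ee_pos"].copy(),R.from_euler("xyz",o["eef_rot"]))
    out=[]
    for tp,tr,n in wps:
        for k in range(n,0,-1):
            dr=(r.inv()*tr).as_rotvec()/k; dr=np.round(np.clip(dr,-.149,.149),3)
            dp=np.round(r.inv().apply((np.array(tp)-p)/k),3)
            p=p+r.apply(dp); r=r*R.from_rotvec(dr); out.append([*map(float,dp),*map(float,dr),g])
    for i in range(0,len(out),5): print(str(out[i:i+5]).replace(" ","").replace("-0.0,","0,").replace("0.0,","0,"))
    print("end",p.round(4),r.as_euler("xyz").round(3))
    return p,r
E
python3 - <<'E'
from h import *
y=P[2]
r0=R.from_euler("xyz",ctrl.get_obs()["eef_rot"])
mid=R.from_euler("z",-1.45)*r0
plan([([.40,.1,.22],mid,11),(st(-.06,-.07,.2),down(y),11),(st(-.055,-.07,.1),down(y,.4),4),(st(-.05,-.07,.081),down(y,.4),2)],-1)
E
```

```text
[[-0.032,-0.03,-0.001,0,0,0.132,-1],[-0.035,-0.026,-0.001,0,0,0.132,-1],[-0.038,-0.021,-0.001,0,0,0.132,-1],[-0.041,-0.015,-0.001,0,0,0.132,-1],[-0.043,-0.01,-0.002,0,0,0.132,-1]]
[[-0.043,-0.004,-0.001,0,0,0.132,-1],[-0.044,0.002,-0.002,0,0,0.132,-1],[-0.043,0.007,-0.001,0,0,0.131,-1],[-0.042,0.013,-0.002,0,0,0.132,-1],[-0.04,0.018,-0.001,0,0.001,0.131,-1]]
[[-0.037,0.023,-0.002,0.001,0,0.132,-1],[-0.034,0.007,0.002,0,0,0.129,-1],[-0.033,0.011,0.002,0,0,0.129,-1],[-0.032,0.016,0.002,0,0,0.129,-1],[-0.029,0.019,0.002,0,0,0.129,-1]]
[[-0.027,0.023,0.002,0,0,0.129,-1],[-0.023,0.026,0.002,0,0,0.129,-1],[-0.02,0.029,0.002,0,0,0.129,-1],[-0.016,0.031,0.002,0,0,0.128,-1],[-0.011,0.033,0.001,0,0,0.129,-1]]
[[-0.007,0.035,0.002,0,0.001,0.128,-1],[-0.003,0.035,0.001,0,0,0.129,-1],[0.001,0,0.025,0,0.1,0,-1],[-0.001,0,0.025,0,0.1,0,-1],[-0.004,0,0.025,0,0.1,0,-1]]
[[-0.006,0,0.024,0,0.1,0,-1],[-0.001,0,0.01,0,0,0,-1],[-0.002,0,0.01,0,0,0,-1]]
end [ 0.4117 -0.2863  0.0806] [-3.141 -0.4   -0.041]
```

>>> {"fn": "jog_arm", "kwargs": {
  "motion": [
    [-0.032,-0.03,-0.001,0,0,0.132,-1],
    [-0.035,-0.026,-0.001,0,0,0.132,-1],
    [-0.038,-0.021,-0.001,0,0,0.132,-1],
    [-0.041,-0.015,-0.001,0,0,0.132,-1],
    [-0.043,-0.01,-0.002,0,0,0.132,-1]
  ],
  "squeeze": 10
}}

```text
time_s: 0.6
ee_pos: [0.2751, 0.3288, 0.2112]
eef_rot: [-3.141, 0.0, 2.161]
force: [0.8, 0.1, 0.0]
grip_width: 0.0575
grip_force: 0.0
```

>>> {"fn": "jog_arm", "kwargs": {
  "motion": [
    [-0.043,-0.004,-0.001,0,0,0.132,-1],
    [-0.044,0.002,-0.002,0,0,0.132,-1],
    [-0.043,0.007,-0.001,0,0,0.131,-1],
    [-0.042,0.013,-0.002,0,0,0.132,-1],
    [-0.04,0.018,-0.001,0,0.001,0.131,-1]
  ]
}}

```text
time_s: 1.1
ee_pos: [0.3799, 0.1367, 0.2186]
eef_rot: [3.141, -0.001, 1.502]
force: [0.7, -0.3, -0.4]
grip_width: 0.0175
grip_force: 0.0
```

>>> {"fn": "jog_arm", "kwargs": {
  "motion": [
    [-0.037,0.023,-0.002,0.001,0,0.132,-1],
    [-0.034,0.007,0.002,0,0,0.129,-1],
    [-0.033,0.011,0.002,0,0,0.129,-1],
    [-0.032,0.016,0.002,0,0,0.129,-1],
    [-0.029,0.019,0.002,0,0,0.129,-1]
  ]
}}

```text
time_s: 1.6
ee_pos: [0.4002, -0.0413, 0.2121]
eef_rot: [-3.14, -0.0, 0.854]
force: [0.8, 0.8, -0.2]
grip_width: 0.0005
grip_force: 0.0
```

>>> {"fn": "jog_arm", "kwargs": {
  "motion": [
    [-0.027,0.023,0.002,0,0,0.129,-1],
    [-0.023,0.026,0.002,0,0,0.129,-1],
    [-0.02,0.029,0.002,0,0,0.129,-1],
    [-0.016,0.031,0.002,0,0,0.128,-1],
    [-0.011,0.033,0.001,0,0,0.129,-1]
  ]
}}

```text
time_s: 2.1
ee_pos: [0.4007, -0.2163, 0.2027]
eef_rot: [-3.14, 0.001, 0.21]
force: [0.9, -0.0, -0.5]
grip_width: 0.0005
grip_force: 0.0
```

>>> {"fn": "jog_arm", "kwargs": {
  "motion": [
    [-0.007,0.035,0.002,0,0.001,0.128,-1],
    [-0.003,0.035,0.001,0,0,0.129,-1]
  ]
}}

```text
time_s: 2.3
ee_pos: [0.4016, -0.2871, 0.1996]
eef_rot: [-3.14, 0.0, -0.047]
force: [0.7, -0.2, 0.6]
grip_width: 0.0006
grip_force: 0.0
```

```bash
python3 - <<'E'
from h import *
o=ctrl.get_obs();print(o["ee_pos"],o["eef_rot"],o["qpos"].round(2),o["force"],o["grip_width"])
plan([(st(-.055,-.07,.1),down(P[2],.4),4),(st(-.05,-.07,.081),down(P[2],.4),2)],-1)
E
```

```text
[ 0.4015674  -0.28714865  0.19957163] [-3.13993028e+00  4.70220318e-04 -4.66526951e-02] [-0.7   0.18  1.68  0.    1.28  0.92] [ 0.65978329 -0.18318592  0.64176356] 0.0006463148624832845
[[0.001,0,0.025,0,0.1,-0.001,-1],[-0.001,0,0.025,0,0.1,-0.002,-1],[-0.004,0,0.025,0,0.1,-0.001,-1],[-0.006,-0.001,0.024,0,0.1,-0.002,-1],[-0.001,0,0.01,0,0,0,-1]]
[[-0.001,0,0.009,0,0,0,-1]]
end [ 0.412  -0.2864  0.0813] [-3.141 -0.4   -0.041]
```

>>> {"fn": "jog_arm", "kwargs": {
  "motion": [
    [0.001,0,0.025,0,0.1,-0.001,-1],
    [-0.001,0,0.025,0,0.1,-0.002,-1],
    [-0.004,0,0.025,0,0.1,-0.001,-1],
    [-0.006,-0.001,0.024,0,0.1,-0.002,-1],
    [-0.002,0,0.019,0,0,0,-1]
  ]
}}

```text
time_s: 2.8
ee_pos: [0.4104, -0.2844, 0.0796]
eef_rot: [-3.14, -0.401, -0.038]
force: [0.2, 0.4, 0.4]
grip_width: 0.0005
grip_force: 0.0
```

```bash
python3 - <<'E'
from h import *
a=ctrl.camera("scene")
o=ctrl.get_obs();print(o["ee_pos"],o["eef_rot"],proj("scene",[o["ee_pos"],st(-.017,-.07,.104),st(-.017,-.04,.104),st(-.017,-.10,.104),st(-.013,-.027,.102),st(-.013,-.113,.102)]))
a=a[210:310,300:440];cv2.imwrite("pics/s1.png",cv2.resize(a[...,::-1],None,fx=5,fy=5,interpolation=cv2.INTER_CUBIC))
E
```

```text
[ 0.41087353 -0.28396916  0.07774482] [-3.13802399 -0.39704202 -0.03837867] [[366.72848821 270.6906987 ]
 [376.66248738 255.77417277]
 [366.51719261 249.64697682]
 [387.0696845  262.05954324]
 [363.10028021 246.65058717]
 [392.49744188 264.37025374]]
```

View pics/s1.png

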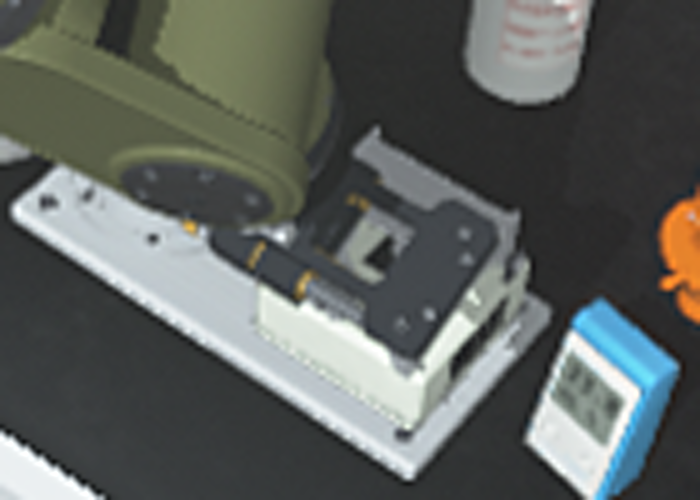

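>>> {"fn": "jog_arm", "kwargs": {
  "motion": [
    [0.009,0,0.003,0,0,0,-1],
    [0.009,0,0.003,0,0,0,-1],
    [0.009,0,0.003,0,0,0,-1],
    [0.009,0,0.003,0,0,0,-1],
    [0,0,0,0,0,0,-1]
  ]
}}

```text
time_s: 3.35
ee_pos: [0.4515, -0.2863, 0.0852]
eef_rot: [3.141, -0.401, -0.034]
force: [-0.3, -0.5, -0.8]
grip_width: 0.0004
grip_force: 0.3
```

>>> {"fn": "jog_arm", "kwargs": {
  "motion": [
    [-0.001,0,0.001,0,-0.1,0,-1],
    [-0.001,0,0.001,0,-0.1,0,-1],
    [0,0,0,0,-0.1,0,-1],
    [0,0,0,0,-0.1,0,-1],
    [0,0,0,0,0,0,-1]
  ]
}}

```text
time_s: 3.85
ee_pos: [0.4502, -0.2862, 0.0823]
eef_rot: [3.141, 0.001, -0.034]
force: [-2.0, -1.3, 1.1]
grip_width: 0.0002
grip_force: 0.9
```

```bash
python3 - <<'E'
from h import *
a=ctrl.camera("scene")
o=ctrl.get_obs();print(o["ee_pos"],o["eef_rot"],o["force"])
a=a[210:310,300:440];cv2.imwrite("pics/s2.png",cv2.resize(a[...,::-1],None,fx=5,fy=5,interpolation=cv2.INTER_CUBIC))
E
```

```text
[ 0.4497031  -0.28604569  0.08184342] [-3.14139272e+00 -1.64509250e-03 -3.39372861e-02] [-0.35139383  0.22934996 -0.42016272]
```

View pics/s2.png

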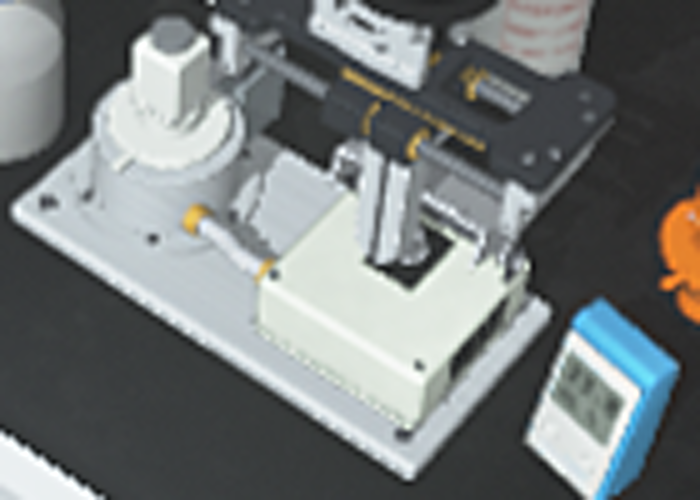

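The picture shows the guard raised, resting on the fingers at about (390,210) in crop pixels, with the fingertip in front of the paddle. I'll push to the back now.

>>> {"fn": "jog_arm", "kwargs": {
  "motion": [
    [0.004,0,0,0,0,0,-1],
    [0.004,0,0,0,0,0,-1],
    [0.004,0,0,0,0,0,-1],
    [0.004,0,0,0,0,0,-1],
    [0,0,0,0,0,0,-1]
  ]
}}

```text
time_s: 4.4
ee_pos: [0.4655, -0.287, 0.0822]
eef_rot: [3.141, -0.001, -0.035]
force: [-2.1, -1.2, 0.7]
grip_width: 0.0003
grip_force: 0.7
```

>>> {"fn": "jog_arm", "kwargs": {
  "motion": [
    [0.002,0,0,0,0,0,-1],
    [0.001,0,0,0,0,0,-1],
    [0,0,0,0,0,0,-1]
  ]
}}

```text
time_s: 4.7
ee_pos: [0.4676, -0.287, 0.0819]
eef_rot: [-3.141, 0.001, -0.035]
force: [-5.9, -0.5, 2.6]
grip_width: 0.0008
grip_force: 2.8
```

>>> {"fn": "jog_arm", "kwargs": {
  "motion": [
    [0.002,0,0,0,0,0,-1],
    [0,0,0,0,0,0,-1]
  ]
}}

```text
time_s: 4.9
ee_pos: [0.4682, -0.287, 0.0817]
eef_rot: [-3.141, 0.005, -0.035]
force: [-16.1, -2.0, 6.0]
grip_width: 0.0004
grip_force: 8.7
```

>>> {"fn": "jog_arm", "kwargs": {
  "motion": [
    [-0.008,0,0,0,0,0,-1],
    [-0.008,0,0,0,0,0,-1],
    [-0.01,0,0,0,0,0,-1],
    [-0.015,0,0,0,0,0,-1],
    [-0.02,0,0,0,0,0,-1]
  ]
}}

```text
time_s: 5.4
ee_pos: [0.4085, -0.2848, 0.0821]
eef_rot: [3.141, -0.001, -0.035]
force: [-0.6, -0.4, -0.4]
grip_width: 0.0002
grip_force: 0.0
```

>>> {"fn": "jog_arm", "kwargs": {
  "motion": [
    [-0.01,0,-0.03,0,0,0,-1],
    [0,0,-0.04,0,0,0,-0.4],
    [0,0,-0.04,0,0,0,-0.4]
  ]
}}

```text
time_s: 5.7
ee_pos: [0.3983, -0.2843, 0.1935]
eef_rot: [-3.141, -0.0, -0.036]
force: [-0.4, -1.1, 0.1]
grip_width: 0.0131
grip_force: 0.0
```

```bash
python3 - <<'E'
from h import *
a=ctrl.camera("scene")
o=ctrl.get_obs();print(o["ee_pos"],o["eef_rot"],o["force"],o["grip_width"])
s=a[200:310,290:440];t=ctrl.camera("top")[205:265,320:440]
k=lambda i,f:cv2.resize(i[...,::-1],None,fx=f,fy=f,interpolation=cv2.INTER_CUBIC)
A,B=k(s,3),k(t,3)
c=np.zeros((330,450+360,3),np.uint8);c[:,:450]=A;c[:180,450:]=B
cv2.imwrite("pics/s3.png",c[:,:800])
plan([([*st(.0,.075,.17)[:2],.17],down(P[2]),4)],-.3)
E
```

```text
[ 0.40022794 -0.28575032  0.20026297] [ 3.13612346 -0.00744283 -0.03554699] [ 0.71268751 -1.14630439  6.16461863] 0.01711641100558351
[[0.016,-0.036,0.007,0.001,-0.002,0.001,-0.3],[0.015,-0.036,0.007,0.001,-0.002,0.001,-0.3],[0.015,-0.036,0.006,0.002,-0.002,0.002,-0.3],[0.016,-0.036,0.007,0.001,-0.001,0.001,-0.3]]
end [ 0.4677 -0.1442  0.17  ] [ 3.141 -0.    -0.041]
```

View pics/s3.png

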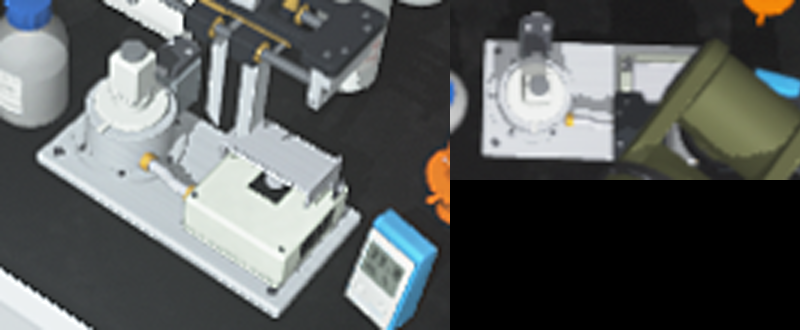

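>>> {"fn": "jog_arm", "kwargs": {
  "motion": [
    [0.016,-0.036,0.007,0,0,0.001,0.3],
    [0.015,-0.036,0.007,0,0,0.001,0.3],
    [0.015,-0.036,0.006,0,0,0.002,0.3],
    [0.016,-0.036,0.007,0,0,0.001,0.3],
    [0,0,0,0,0,0,0.3]
  ]
}}

```text
time_s: 6.3
ee_pos: [0.4668, -0.1396, 0.1636]
eef_rot: [-3.14, 0.001, -0.037]
force: [0.1, -0.2, 0.6]
grip_width: 0.0595
grip_force: 0.0
```

```bash
python3 - <<'E'
from h import *
o=ctrl.get_obs();print(o["ee_pos"],o["eef_rot"],o["force"],o["grip_width"],o["qpos"].round(2))
a=cv2.imread("pics/top0.png").astype(int);s=cv2.imread("pics/scene0.png")
def tri(c,sc,z):
    f=lambda v:np.r_[(proj("top",[v[0],v[1],z])-T(c)).ravel(),(proj("scene",[v[0],v[1],z])-S(sc)).ravel()]
    r=least_squares(f,[.46,-.1]);print(r.x,r.fun)
tri((480,173),(406,173),.133)
tri((341,183),(288,112),.134)
a=ctrl.camera("scene")[150:290,270:400]
cv2.imwrite("pics/s4.png",cv2.resize(a[...,::-1],None,fx=4.2,fy=4.2,interpolation=cv2.INTER_CUBIC))
d=down(P[2]); tip=o["ee_pos"]
print((proj("scene",[tip,o["ee_pos"]+[0,0,-.03],st(0,.075,.133),st(-.015,.09,.126),st(-.015,.06,.126)])-[270,150])*4.2)
E
```

```text
[ 0.46676643 -0.13958096  0.16362888] [-3.14042835e+00  1.33473497e-03 -3.66786804e-02] [ 0.075171   -0.22024647  0.59092926] 0.059528956191501003 [-0.37  0.2   1.75  0.    1.2   1.24]
[ 0.46789769 -0.14435983] [-0.79472793  0.21421525  0.60162651  0.35544648]
[ 0.46224466 -0.03445859] [-0.89501903 -0.37036978  0.39221699  1.06271432]
[[265.58529815 237.40000861]
 [264.12087893 273.56742781]
 [270.45950893 276.58259603]
 [235.24537803 286.76194353]
 [274.01160148 309.82026053]]
```

View pics/s4.png

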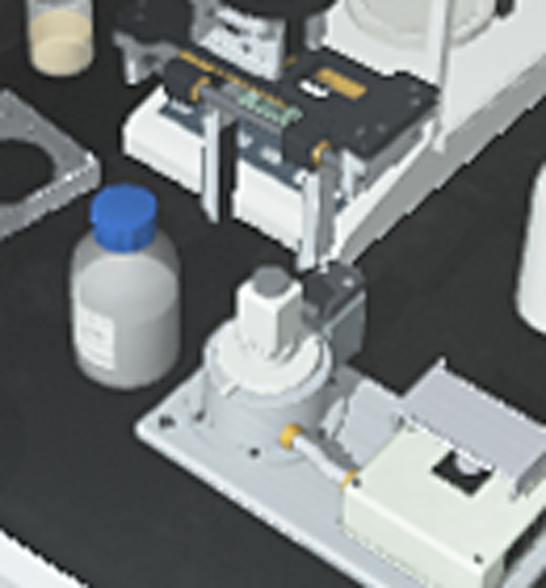

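>>> {"fn": "jog_arm", "kwargs": {
  "motion": [
    [0.001,0.004,0,0,0,0.004,0.3],
    [0,0,0.02,0,0,0,0.3],
    [0,0,0.025,0,0,0,0.3],
    [0,0,0.025,0,0,0,0.3],
    [0,0,0.008,0,0,0,0.3]
  ]
}}

```text
time_s: 6.85
ee_pos: [0.4658, -0.148, 0.0851]
eef_rot: [-3.141, 0.003, -0.046]
force: [-0.7, 0.1, 0.4]
grip_width: 0.0611
grip_force: 0.0
```

>>> {"fn": "jog_arm", "kwargs": {
  "motion": [
    [0,0,0,0,0,0,0.3],
    [0,0,0,0,0,0,-0.1],
    [0,0,0,0,0,0,-0.1]
  ],
  "squeeze": 4
}}

```text
time_s: 7.15
ee_pos: [0.4677, -0.1474, 0.0883]
eef_rot: [3.141, -0.002, -0.045]
force: [-0.9, -0.7, -0.3]
grip_width: 0.0485
grip_force: 0.0
```

>>> {"fn": "jog_arm", "kwargs": {
  "motion": [
    [0,0,0,0,0,0,-0.25],
    [0,0,0,0,0,0,-0.3],
    [0,0,0,0,0,0,-0.3]
  ]
}}

```text
time_s: 7.45
ee_pos: [0.4676, -0.1464, 0.0877]
eef_rot: [-3.141, -0.001, -0.044]
force: [0.1, 5.7, 5.0]
grip_width: 0.0332
grip_force: 3.1
```

>>> {"fn": "jog_arm", "kwargs": {
  "motion": [
    [0,-0.002,0,0,0,0,-0.3],
    [0,0,0,0,0,0,-0.35],
    [0,0,0,0,0,0,-0.4]
  ]
}}

```text
time_s: 7.75
ee_pos: [0.4674, -0.1447, 0.0872]
eef_rot: [-3.141, -0.0, -0.044]
force: [0.5, 2.6, 2.2]
grip_width: 0.03
grip_force: 4.0
```

>>> {"fn": "jog_arm", "kwargs": {
  "motion": [
    [0,-0.0005,0,0,0,0,-0.6],
    [0,0,0,0,0,0,-1],
    [0,0,0,0,0,0,-1]
  ],
  "squeeze": 60
}}

```text
time_s: 8.05
ee_pos: [0.4674, -0.1446, 0.0872]
eef_rot: [3.141, -0.0, -0.044]
force: [0.0, 1.2, 3.3]
grip_width: 0.0297
grip_force: 59.9
```

```bash
python3 - <<'E'
from h import *
o=ctrl.get_obs();print(o["ee_pos"],o["eef_rot"],o["force"],o["moment"],o["grip_width"],o["grip_force"],o["qpos"].round(2))
E
```

```text
[ 0.4673613  -0.14455391  0.08720571] [ 3.14144130e+00 -8.30444095e-05 -4.43622213e-02] [0.02847352 1.1626274  3.29590418] [0.25372475 0.27628496 0.17598629] 0.029660540025655695 59.938679337501526 [-0.37  0.3   1.81 -0.    1.02  1.24]
```

>>> {"fn": "jog_arm", "kwargs": {
  "motion": [
    [0,0,0,0,0,0.06,-1],
    [0,0,-0.0005,0,0,0.06,-1]
  ]
}}

```text
time_s: 8.25
ee_pos: [0.4673, -0.1446, 0.0874]
eef_rot: [-3.142, -0.0, -0.167]
force: [2.5, -1.0, -4.7]
grip_width: 0.0293
grip_force: 60.0
```

>>> {"fn": "jog_arm", "kwargs": {
  "motion": [
    [0,0,-0.0005,0,0,-0.06,-1],
    [0,0,-0.0005,0,0,-0.06,-1],
    [0,0,-0.0005,0,0,-0.06,-1]
  ]
}}

```text
time_s: 8.55
ee_pos: [0.4671, -0.1445, 0.0882]
eef_rot: [-3.141, 0.001, 0.017]
force: [4.6, -1.2, -11.5]
grip_width: 0.0296
grip_force: 59.9
```

```bash
python3 - <<'E'
from h import *
o=ctrl.get_obs();print(o["ee_pos"],o["eef_rot"],o["force"],o["moment"],o["grip_width"],o["grip_force"])
a=ctrl.camera("scene")[210:270,300:370]
print((proj("scene",w(P,[[-.04,.075,.067]]))-[300,210])*8)
cv2.imwrite("pics/s5.png",cv2.resize(a[...,::-1],None,fx=8,fy=8,interpolation=cv2.INTER_CUBIC))
E
```

```text
[ 0.46708216 -0.14451522  0.08821499] [-3.14125005e+00  6.41137864e-04  1.71733039e-02] [  4.60510426  -1.2303558  -11.46597242] [-0.26857545 -0.93888677 -0.21095209] 0.029554245918583216 59.93182361125946
[[191.20837328 259.54986177]]
```

>>> {"fn": "jog_arm", "kwargs": {
  "motion": [
    [0,0,0,0,0,0.08,-1],
    [0,0,-0.0005,0,0,0.08,-1],
    [0,0,-0.0005,0,0,-0.08,-1],
    [0,0,-0.0005,0,0,-0.08,-1],
    [0,0,-0.0005,0,0,0.08,-1]
  ]
}}

```text
time_s: 9.1
ee_pos: [0.4671, -0.1446, 0.0902]
eef_rot: [3.141, 0.001, -0.062]
force: [4.2, -2.9, -13.2]
grip_width: 0.0296
grip_force: 59.9
```

>>> {"fn": "jog_arm", "kwargs": {
  "motion": [
    [0,0,-0.0005,0,0,0.08,-1],
    [0,0,-0.0005,0,0,-0.08,-1],
    [0,0,-0.0005,0,0,-0.08,-1],
    [0,0,-0.0005,0,0,0.08,-1],
    [0,0,-0.0005,0,0,0.08,-1]
  ]
}}

```text
time_s: 9.6
ee_pos: [0.467, -0.1444, 0.0927]
eef_rot: [-3.141, 0.001, -0.148]
force: [4.1, 0.7, -13.2]
grip_width: 0.0294
grip_force: 60.0
```

>>> {"fn": "jog_arm", "kwargs": {
  "motion": [
    [0,0,-0.0005,0,0,-0.08,-1],
    [0,0,-0.0005,0,0,-0.08,-1],
    [0,0,-0.0006,0,0,0.08,-1],
    [0,0,-0.0006,0,0,0.08,-1],
    [0,0,-0.0006,0,0,-0.08,-1]
  ]
}}

```text
time_s: 10.1
ee_pos: [0.467, -0.1444, 0.0955]
eef_rot: [-3.141, 0.001, -0.069]
force: [4.1, 0.1, -12.0]
grip_width: 0.0298
grip_force: 60.0
```

>>> {"fn": "jog_arm", "kwargs": {
  "motion": [
    [0,0,-0.0006,0,0,-0.08,-1],
    [0,0,-0.0006,0,0,0.08,-1],
    [0,0,-0.0006,0,0,0.08,-1],
    [0,0,-0.0006,0,0,-0.08,-1],
    [0,0,-0.0006,0,0,-0.08,-1]
  ]
}}

```text
time_s: 10.6
ee_pos: [0.4673, -0.1445, 0.0987]
eef_rot: [-3.141, 0.0, 0.017]
force: [2.7, -0.7, -9.5]
grip_width: 0.0294
grip_force: 59.9
```

```bash
python3 - <<'E'
from h import *
o=ctrl.get_obs();print(o["ee_pos"],o["eef_rot"],o["force"],o["moment"],o["grip_width"],o["grip_force"])
a=ctrl.camera("scene")[200:270,290:380]
print((proj("scene",w(P,[[-.04,.075,.067],[-.04,.075,.077]]))-[290,200])*7)
cv2.imwrite("pics/s6.png",cv2.resize(a[...,::-1],None,fx=7,fy=7,interpolation=cv2.INTER_CUBIC))
E
```

```text
[ 0.46728957 -0.14447648  0.09868398] [-3.14127454e+00  2.16481748e-04  1.65116855e-02] [ 2.70713712 -0.72226145 -9.52679259] [-0.2073203  -0.5538559  -0.25287435] 0.029397842782363643 59.93950366973877
[[237.30732662 297.10612905]
 [237.74848925 278.61942247]]
```

View pics/s6.png

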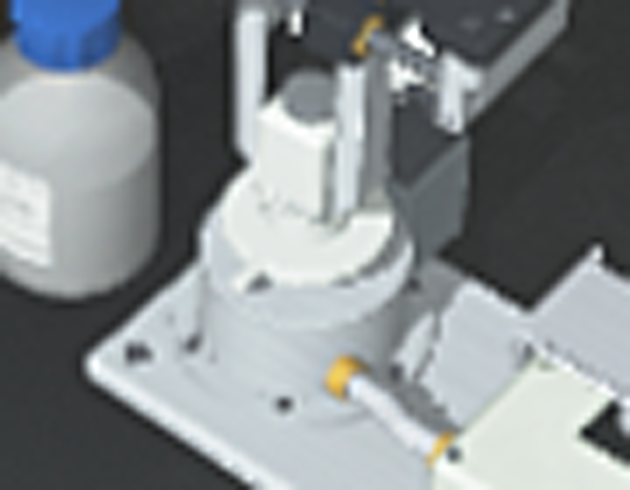

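The flange is up off the turret, with a shadow gap showing and the nib at (243,283) in the crop, so the cartridge is rising with the tool. I'll keep going.

>>> {"fn": "jog_arm", "kwargs": {
  "motion": [
    [0,0,-0.0006,0,0,0.08,-1],
    [0,0,-0.0006,0,0,0.08,-1],
    [0,0,-0.0006,0,0,-0.08,-1],
    [0,0,-0.0006,0,0,-0.08,-1],
    [0,0,-0.0006,0,0,0.08,-1]
  ]
}}

```text
time_s: 11.15
ee_pos: [0.4673, -0.1445, 0.1023]
eef_rot: [3.142, 0.0, -0.064]
force: [1.0, -0.9, -0.1]
grip_width: 0.0297
grip_force: 59.9
```

>>> {"fn": "jog_arm", "kwargs": {
  "motion": [
    [0,0,-0.0006,0,0,0.08,-1],
    [0,0,-0.0006,0,0,-0.08,-1],
    [0,0,-0.0006,0,0,-0.08,-1],
    [0,0,-0.0006,0,0,0.08,-1],
    [0,0,0,0,0,0,-1]
  ]
}}

```text
time_s: 11.65
ee_pos: [0.4672, -0.1445, 0.1048]
eef_rot: [3.141, 0.0, -0.068]
force: [0.3, 0.8, -2.6]
grip_width: 0.0295
grip_force: 59.9
```

>>> {"fn": "jog_arm", "kwargs": {
  "motion": [
    [0,0,-0.004,0,0,0,-1],
    [0,0,-0.006,0,0,0,-1],
    [0,0,-0.008,0,0,0,-1],
    [0,0,-0.01,0,0,0,-1],
    [0,0,-0.01,0,0,0,-1]
  ]
}}

```text
time_s: 12.15
ee_pos: [0.4674, -0.1445, 0.144]
eef_rot: [3.141, -0.0, -0.064]
force: [0.1, 0.5, -2.0]
grip_width: 0.0296
grip_force: 59.9
```

>>> {"fn": "jog_arm", "kwargs": {
  "motion": [
    [0,0,-0.02,0,0,0,-1],
    [0,0,-0.025,0,0,0,-1],
    [0,0,-0.025,0,0,0,-1],
    [0,0,-0.015,0,0,0,-1],
    [0,0,0,0,0,0,-1]
  ]
}}

```text
time_s: 12.65
ee_pos: [0.468, -0.1447, 0.2304]
eef_rot: [3.14, -0.004, -0.064]
force: [0.5, -0.3, -1.7]
grip_width: 0.0298
grip_force: 59.9
```

```bash
python3 - <<'E'
from h import *
o=ctrl.get_obs();print(o["ee_pos"],o["eef_rot"],o["force"],o["grip_width"],o["qpos"].round(2))
t=o["ee_pos"].copy();z=t[2]
d=down(-.044)
plan([([.5,0,z],d,5),([*MAT,z],d,5),([*MAT,z],d,2),([*MAT,.09],d,6)],-1)
E
```

```text
[ 0.46803324 -0.14474359  0.23038353] [ 3.14030916 -0.00396675 -0.06428265] [ 0.4727432  -0.32765842 -1.74929418] 0.02978071677904774 [-0.37  0.14  1.65 -0.    1.34  1.26]
[[0.005,-0.029,0,0,-0.001,-0.004,-1],[0.005,-0.029,0,0,-0.001,-0.004,-1],[0.004,-0.029,0,0,-0.001,-0.004,-1],[0.005,-0.03,0,0.001,0,-0.004,-1],[0.005,-0.029,0,0,-0.001,-0.004,-1]]
[[0.007,-0.03,0,0,0,0,-1],[0.007,-0.03,0,0,0,0,-1],[0.007,-0.03,0,0,0,0,-1],[0.008,-0.03,0,0,0,0,-1],[0.007,-0.03,0,0,0,0,-1]]
[[0,0,0,0,0,0,-1],[0,0,0,0,0,0,-1],[0,0,0.023,0,0,0,-1],[0,0,0.023,0,0,0,-1],[0,0,0.024,0,0,0,-1]]
[[0,0,0.023,0,0,0,-1],[0,0,0.024,0,0,0,-1],[0,0,0.023,0,0,0,-1]]
end [0.5428 0.1479 0.0902] [ 3.141  0.    -0.044]
```

>>> {"fn": "jog_arm", "kwargs": {
  "motion": [
    [0.005,-0.029,0,0,-0.001,-0.004,-1],
    [0.005,-0.029,0,0,-0.001,-0.004,-1],
    [0.004,-0.029,0,0,-0.001,-0.004,-1],
    [0.005,-0.03,0,0.001,0,-0.004,-1],
    [0.005,-0.029,0,0,-0.001,-0.004,-1]
  ]
}}

```text
time_s: 13.15
ee_pos: [0.4993, 0.0012, 0.2271]
eef_rot: [-3.141, 0.005, -0.044]
force: [1.1, 0.2, -2.2]
grip_width: 0.0298
grip_force: 59.9
```

>>> {"fn": "jog_arm", "kwargs": {
  "motion": [
    [0.007,-0.03,0,0,0,0,-1],
    [0.007,-0.03,0,0,0,0,-1],
    [0.007,-0.03,0,0,0,0,-1],
    [0.008,-0.03,0,0,0,0,-1],
    [0.007,-0.03,0,0,0,0,-1]
  ]
}}

```text
time_s: 13.65
ee_pos: [0.5421, 0.1494, 0.2269]
eef_rot: [-3.141, 0.005, -0.044]
force: [1.3, -0.1, -2.4]
grip_width: 0.0295
grip_force: 59.9
```

>>> {"fn": "jog_arm", "kwargs": {
  "motion": [
    [0,0,0,0,0,0,-1],
    [0,0,0,0,0,0,-1],
    [0,0,0.023,0,0,0,-1],
    [0,0,0.023,0,0,0,-1],
    [0,0,0.024,0,0,0,-1]
  ]
}}

```text
time_s: 14.15
ee_pos: [0.5416, 0.1472, 0.1569]
eef_rot: [-3.141, 0.004, -0.045]
force: [0.4, 0.3, -2.8]
grip_width: 0.0297
grip_force: 59.9
```

>>> {"fn": "jog_arm", "kwargs": {
  "motion": [
    [0,0,0.023,0,0,0,-1],
    [0,0,0.024,0,0,0,-1],
    [0,0,0.015,0,0,0,-1],
    [0,0,0,0,0,0,-1]
  ]
}}

```text
time_s: 14.55
ee_pos: [0.5403, 0.1471, 0.0937]
eef_rot: [3.142, 0.008, -0.045]
force: [0.1, 0.2, -2.2]
grip_width: 0.0295
grip_force: 59.9
```

```bash
python3 - <<'E'
from h import *
o=ctrl.get_obs();e=o["ee_pos"];print(e,o["eef_rot"],o["force"],o["grip_width"])
a=ctrl.camera("scene")[150:230,205:305]
cv2.imwrite("pics/s7.png",cv2.resize(a[...,::-1],None,fx=7,fy=7,interpolation=cv2.INTER_CUBIC))
# spigot bottom and mat centre in crop px
print((proj("scene",[[e[0],e[1],e[2]-.0652],[*MAT,.007]])-[205,150]+.5)*7)
E
```

```text
[0.5403243  0.14713437 0.0937199 ] [ 3.14153677  0.00792326 -0.04542857] [ 0.1055259   0.16972308 -2.23294529] 0.029530986609198104
[[464.57343691 254.43206809]
 [471.25626841 287.61757128]]
```

View pics/s7.png

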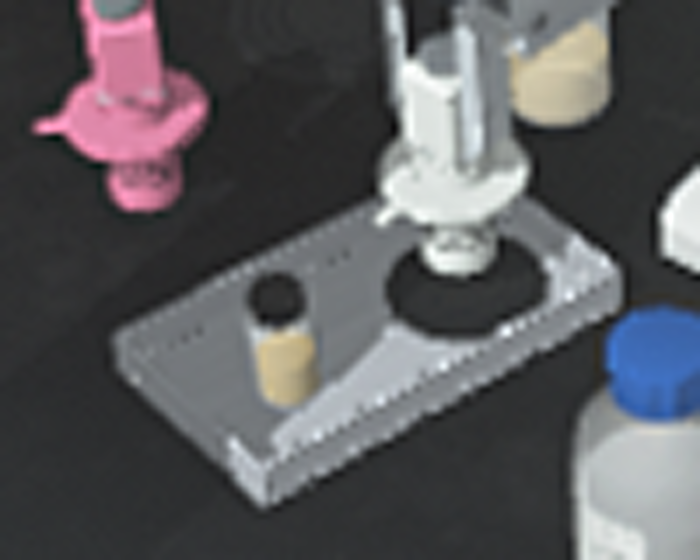

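>>> {"fn": "jog_arm", "kwargs": {
  "motion": [
    [0.004,-0.001,0,0,0.006,0,-1],
    [0,0,0.008,0,0,0,-1],
    [0,0,0.007,0,0,0,-1],
    [0,0,0.003,0,0,0,-1],
    [0,0,0,0,0,0,-1]
  ]
}}

```text
time_s: 15.1
ee_pos: [0.5454, 0.1491, 0.0772]
eef_rot: [-3.141, -0.001, -0.044]
force: [0.0, -0.0, -1.8]
grip_width: 0.0302
grip_force: 59.9
```

>>> {"fn": "jog_arm", "kwargs": {
  "motion": [
    [0,0,0.001,0,0,0,-1],
    [0,0,0,0,0,0,-1]
  ]
}}

```text
time_s: 15.3
ee_pos: [0.5457, 0.1492, 0.0769]
eef_rot: [-3.141, -0.002, -0.044]
force: [0.1, -0.1, -1.3]
grip_width: 0.0301
grip_force: 59.9
```

>>> {"fn": "jog_arm", "kwargs": {
  "motion": [
    [-0.001,0.001,0.002,0,0,0,-1],
    [0,0,0,0,0,0,-1]
  ]
}}

```text
time_s: 15.5
ee_pos: [0.5444, 0.1481, 0.0746]
eef_rot: [-3.141, -0.002, -0.044]
force: [-0.1, 0.6, -2.1]
grip_width: 0.0295
grip_force: 59.9
```

>>> {"fn": "jog_arm", "kwargs": {
  "motion": [
    [0,0,0.001,0,0,0,-1],
    [0,0,0,0,0,0,-1]
  ]
}}

```text
time_s: 15.7
ee_pos: [0.5446, 0.1483, 0.0738]
eef_rot: [-3.141, -0.002, -0.044]
force: [0.1, 0.1, -2.5]
grip_width: 0.0298
grip_force: 59.9
```

>>> {"fn": "jog_arm", "kwargs": {
  "motion": [
    [0,0,0.001,0,0,0,-1],
    [0,0,0,0,0,0,-1]
  ]
}}

```text
time_s: 15.9
ee_pos: [0.5446, 0.1482, 0.0727]
eef_rot: [-3.141, -0.002, -0.044]
force: [-0.7, -0.4, -1.4]
grip_width: 0.0297
grip_force: 59.9
```

>>> {"fn": "jog_arm", "kwargs": {
  "motion": [
    [0,0,0.001,0,0,0,-1],
    [0,0,0,0,0,0,-1]
  ]
}}

```text
time_s: 16.1
ee_pos: [0.5448, 0.1483, 0.0725]
eef_rot: [-3.14, -0.003, -0.044]
force: [-2.8, 0.5, 5.9]
grip_width: 0.0297
grip_force: 59.9
```

>>> {"fn": "jog_arm", "kwargs": {
  "motion": [
    [0,0,0.0005,0,0,0,-1],
    [0,0,0,0,0,0,-1]
  ]
}}

```text
time_s: 16.3
ee_pos: [0.5449, 0.1483, 0.0724]
eef_rot: [-3.14, -0.003, -0.044]
force: [-4.2, -1.1, 10.8]
grip_width: 0.0298
grip_force: 59.9
```

>>> {"fn": "jog_arm", "kwargs": {
  "motion": [
    [0,0,-0.0008,0,0,0,-1],
    [0,0,0,0,0,0,-0.36],
    [0,0,0,0,0,0,-0.3],
    [0,0,0,0,0,0,-0.1],
    [0,0,0,0,0,0,0.1]
  ],
  "squeeze": 5
}}

```text
time_s: 16.8
ee_pos: [0.5446, 0.1482, 0.072]
eef_rot: [-3.141, -0.002, -0.044]
force: [-0.1, 0.1, 0.3]
grip_width: 0.0457
grip_force: 0.0
```

>>> {"fn": "jog_arm", "kwargs": {
  "motion": [
    [0,0,0,0,0,0,0.3],
    [0,0,0,0,0,0,0.3]
  ]
}}

```text
time_s: 17.0
ee_pos: [0.5446, 0.1483, 0.0721]
eef_rot: [-3.141, -0.002, -0.044]
force: [0.3, -0.6, 0.1]
grip_width: 0.0599
grip_force: 0.0
```

>>> {"fn": "jog_arm", "kwargs": {
  "motion": [
    [0,0,-0.015,0,0,0,0.3],
    [0,0,-0.03,0,0,0,0.3],
    [0,0,-0.04,0,0,0,0.3],
    [0,0,-0.04,0,0,0,0.3],
    [0,0,-0.02,0,0,0,0.3]
  ]
}}

```text
time_s: 17.5
ee_pos: [0.5451, 0.1483, 0.2208]
eef_rot: [-3.14, -0.006, -0.044]
force: [0.4, 0.5, -1.4]
grip_width: 0.0613
grip_force: 0.0
```

>>> {"fn": "jog_arm", "kwargs": {
  "motion": [
    [-0.03,-0.03,0,0,0,0,0.3],
    [-0.03,-0.03,0,0,0,0,0.3],
    [-0.03,-0.03,0,0,0,0,0.3],
    [-0.03,-0.03,0,0,0,0,0.3],
    [0,0,0,0,0,0,0.3]
  ]
}}

```text
time_s: 18.0
ee_pos: [0.4273, 0.276, 0.2173]
eef_rot: [-3.14, -0.002, -0.04]
force: [0.8, 0.4, 0.3]
grip_width: 0.0609
grip_force: 0.0
```

```bash
python3 - <<'E'
from h import *
a=ctrl.camera("scene")[150:310,205:445]
cv2.imwrite("pics/s8.png",cv2.resize(a[...,::-1],None,fx=3.3,fy=3.3,interpolation=cv2.INTER_CUBIC))
E
```

```text
(no output)
```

View pics/s8.png

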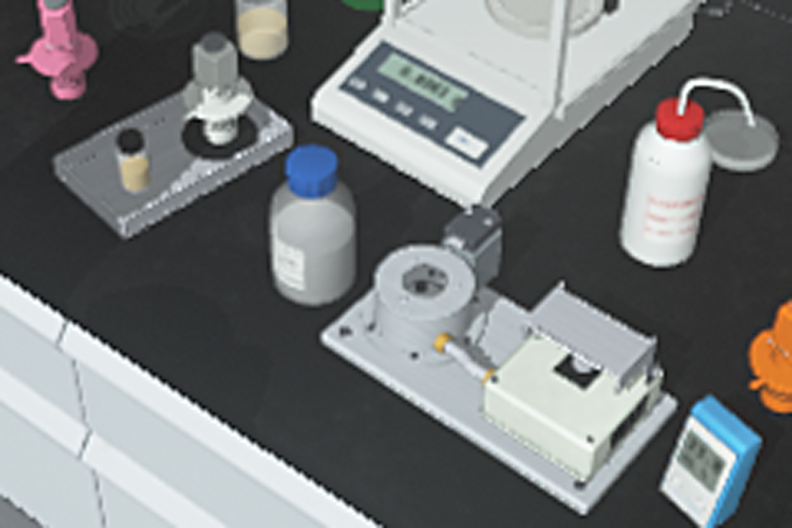

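The cartridge stands upright on the mat at about (222,130) in the crop. The guard is shut, the bolt is drawn, the socket is empty and nothing else has moved.

```bash
python3 -c "
from station import ctrl
print(ctrl.hand_in())"
```

```text
the job is handed in; nothing more can be done
None
```

The job is done and handed in at about 18 s: pump switched off, guard shut, and the white cartridge worked out with small twists (about 13 N upward at most in the readings) and stood upright on the mat; the switch's off position was judged from the firm stop it reached and the drawn bolt, as the paddle itself was not clearly visible.

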